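Pass the carton through the parcel gauge

TASK

Check that the larger of the two cardboard cartons fits the counter's parcel gauge: with the fingers, push it lengthwise over the counter and through the gap between the two short steel posts, and leave it lying wholly on the black mat beyond them, square to the mat. Do not lift or tip the carton, and leave everything else on the counter where it is.

Things in the scene. Friction and masses are not known exactly. Their poses are not given: they have to be found in the camera images.
- carton: Plain brown cardboard carton, closed, rigid and loose: 120 mm long (its x), 90 mm wide (its y), 40 mm high, 0.25 to 0.5 kg, too wide to grip. Origin: centre of its underside; z up. It starts to the robot's right of the posts, centre 140 to 190 mm short of their line, up to 30 mm off the middle of the gap, turned up to 0.4 rad out of line; its +x end faces the posts.
- gauge: Parcel gauge fixed to the counter: two upright round steel posts, 22 mm in diameter, 45 mm high, centres at y = -59 and +59 mm, so the clear gap is 96 mm. Origin: on the counter midway between the posts; z up; +x is the way the carton goes through (robot's right to left, world +y within 0.12 rad). The aluminium strip between the posts is level with the counter: no step.
- mat (a point): Centre of the thin black rubber mat beyond the posts, 108 mm from the gauge's origin along its +x: 180 mm long in the gauge's x (18 to 198 mm from the line of the posts), 136 mm wide. It is fixed and level with the counter: no step. Axes as the gauge's.
- adapter: Bystander: brass coaxial adapter, upright, 24 mm across, 42 mm high, beside the posts on the robot's side. Origin: centre of its underside.
- spool: Bystander: grey wire spool, upright, 52 mm across, 34 mm high, beside the mat on the far side. Origin: centre of its underside.
- minibox: Bystander: small cardboard box, 70 x 50 mm, 30 mm high, beside the mat on the robot's side. Origin: centre of its underside.
- tape: Bystander: roll of clear tape lying flat, 84 mm across, 22 mm high, far to the left. Origin: centre of its underside.
- radio: Bystander: black handheld radio standing upright, 34 x 56 mm, 165 mm high with its aerial, far to the left. Origin: centre of its underside.
- driver: Bystander: screwdriver with a black handle lying on the counter at the right, about 200 mm long (x axis along it). Origin: at its middle, underside.
- mug: Bystander: white mug, 80 mm across, 90 mm high, to the left beyond the mat. Origin: centre of its underside.
Not all that is in view belongs to the job. What is shaped like the carton but green is not meant.

How it is judged:
By the outcome, as a careful person would: the job done as asked, in the order asked, and still so for the second after the job is handed in, with the robot touching nothing.
It also fails if it takes over 72 s, if anything falls off the work surface, if the arm or the gripper's body presses on something with over 40 N, if the wrist force passes 120 N, or if a joint passes its speed limit or range.

ROBOT

A 6-joint arm with a two-finger parallel gripper is mounted at the origin on the work surface. World frame = base frame: x ahead of the robot, y to its left, z up, the work surface at z = 0. Lengths are in mm, angles in degrees, forces in N, time in s.
With the tool pointing down it reaches from about 300 to 850 mm from the base axis. Payload 4.2 kg.
Tool frame: the origin (TCP) lies midway between the tips of the shut fingers; the grasp point (between the pads) lies 19 mm behind it (env.grasp_offset is the distance from the TCP to the grasp point, in mm); z points along the fingers, y is the line along which they close (so a half turn about z gives the same grasp; the last joint's range is limited). The gripper opens to 91 mm and grips with 3 to 60 N. Pads are 32 mm wide; open, the fingers measure 118 mm over their backs; the gripper's body (76 mm by 178 mm) begins 60 mm behind the grasp point.
Start: joints at [66.005, 18.312, 89.639, -0, 72.044, -1.146], TCP at [223.284, 529.894, 213.976] pointing down, gripper open.
Joint ranges: [-177.97, 177.97], [-48.28, 115.42], [12.27, 149.76], [-77.06, 257.06], [2.81, 150.46], [-146.56, 146.56]. Speed limits (degrees/s): [147.25, 147.25, 180, 180, 180, 180].

INTERFACE

Orientations are given as [roll, pitch, yaw] about the fixed x, y, z axes, in that order (R = Rz(yaw) Ry(pitch) Rx(roll)).
In Python, from workcell import env, optics gives the robot as it stands. The module is installed in compiled form; this text tells all that it offers.
- The arm moves only by the tool send_rows, never from a script. Its argument "targets" is a list that holds one entry, the list of rows, each a list of 7 numbers: the turn, a rotation vector about the world's x, y, z scaled (see below), then the shift along the world's x, y, z scaled (see below), then the closure, from -1 (fully open) to 1 (shut). In form: [[[rx, ry, rz, x, y, z, gripper], ...]]. A call has 1 to 12 rows; each row shifts and turns the commanded pose from where the row before left it; what a row does not reach is not made up. The controller multiplies each number of a shift by 0.2 m and each number of a turn by pi/2 rad. A row lasts 1/10 s, in which the tool goes at most 50 mm and 8.59 degrees, less where a joint would pass 70% of its speed; a pose out of reach is approached as far as the arm can. A call with a number of a shift or a turn outside -1 to 1 is refused whole. A call with a gripper value outside its range is refused whole. The fingers move at their own pace and stop on an object; "grip_force" is the grip in N (left out, the last holds). Time passes only in rows, so rows that do not move let the fingers close. It gives the time, the measured TCP pose, the force, the opening and the grip force at its end, in the units of the state.
- env.state(): the state, without advancing time (a new reading comes with each control period).
- optics.grab_frame(name): name is "scene" or "top"; returns (picture, depth): 480x640x3 uint8, red, green, blue; 480x640 float32, mm along the optical axis (not along the pixel's ray), 0 where there is no reading.
- optics.camera_info(name): a dict with "camera_matrix" (3x3 intrinsics, pixels), "R" (3x3) and "t" (3): a world point X has camera coordinates R X + t. Camera axes: x right, y down, z forward; pixel columns grow to the right and rows downward; lengths in mm; the calibration is good to about 2 mm. A picture is of the moment at which its call begins. camera_info takes no time and is no camera call.
- env.job_done(): hands the job in; it is judged then, once.
Trained networks look in the newest picture that a camera, given by its name, has taken for a name from the list of things; names that differ only in an ending like _2 or _b are one class to them, and where a whole thing is asked for, a point or a joint stands for the part that bears it (a point fixed in the world has none). Each returns a list of dicts, best first, with "conf" (0 to 1); they miss things now and then, are a little off and sometimes report something else, mostly with a low value. They report only what shows in the picture. A call takes as long as a camera call. They do not tell look-alikes from the thing itself.
- optics.silhouettes(camera, name): "mask" (480x640 bool, what is visible of it) and "at" ([column, row] in pixels, amid what is visible of it).
- optics.place_of(camera, name): "at" ([column, row] in pixels: a listed point, or the origin of a listed thing).
The state is a dict: "time_s": time; "qpos": joint angles; "qvel": joint speeds; "effort": joint torques, N m; "ee_pos": TCP position; "ee_rot": TCP orientation; "force": force on the tool from outside, world axes, zero at the start; "torque": the same for the moment, N m; "gripper_width": finger opening in mm; "gripper_force": force on a finger pad.
Only numpy, scipy, OpenCV 4.12 (cv2) and the standard library are available. Lean on these libraries where they do the work, as an engineer would, in place of code of your own. Each camera call takes 0.05 s, during which the arm holds its last target. There are 200 camera calls.

## Working session

There is one attempt and no reset: what is moved stays moved. The work goes in short steps, Python scripts to look and compute and a tool call to move; the robot and the scene stay as the last step left them, time stands still between calls to the robot, and variables do not carry over. Pictures are saved under pics/ and viewed, at most 10 in all, crops included, and the job is handed in when it is done.

Besides the shell and the picture viewer there is one more tool, called after ">>>" as name([rows], argument=value, ...), one row to a line, values as JSON. send_rows: Moves the arm, as the interface text tells. Its arguments: {"type":"object","properties":{"targets":{"type":"array"},"grip_force":{"type":"number"}},"required":["targets"]}

```bash
mkdir -p pics
cat > h.py <<'E'
import numpy as np, cv2
from workcell import env, optics
def world(cam,uv,z):
    c=optics.camera_info(cam);K=np.array(c["camera_matrix"]);R=np.array(c["R"]);t=np.array(c["t"]).ravel()
    d=R.T@np.linalg.solve(K,np.array([uv[0],uv[1],1.]));o=-R.T@t
    return o+d*(z-o[2])/d[2]
def cloud(cam,depth):
    c=optics.camera_info(cam);K=np.array(c["camera_matrix"]);R=np.array(c["R"]);t=np.array(c["t"]).ravel()
    v,u=np.mgrid[:480,:640];p=np.stack([(u-K[0,2])/K[0,0]*depth,(v-K[1,2])/K[1,1]*depth,depth],-1)
    return (p-t)@R
E
python3 - <<'E'
from h import *
ims=[]
for c in("top","scene"):
    im,d=optics.grab_frame(c);cv2.imwrite(f"pics/{c}0.png",im[:,:,::-1])
    P=cloud(c,d)
    for n in["carton","gauge","mat","adapter","spool","minibox","tape","radio","driver","mug"]:
        if n!="mat":
          for s in optics.silhouettes(c,n)[:3]:
            m=s["mask"]&(d>0);q=P[m]; 
            zt=np.percentile(q[:,2],90); tp=q[abs(q[:,2]-zt)<6][:,:2].astype(np.float32)
            print(c,n,round(s["conf"],2),np.round(s["at"]),"n",m.sum(),"ztop",zt.round(),"top rect",np.round(cv2.minAreaRect(tp),0) if 0 else [np.round(x,1) for x in cv2.minAreaRect(tp)])
        if c=="top" or n in("gauge","mat"):
          for s in optics.place_of(c,n)[:2]: print("   place",n,round(s["conf"],2),np.round(s["at"],1),world(c,s["at"],0).round(1))
print(env.state())
E
```

```text
top carton 0.9 [402. 214.] n 1937 ztop 43.0 top rect [array([ 615.5, -205. ]), array([ 90.2, 121.5]), np.float64(16.8)]
top carton 0.87 [379. 302.] n 1983 ztop 43.0 top rect [array([ 392.3, -124.3]), array([120.8,  90. ]), np.float64(69.5)]
   place carton 0.73 [372.9 302.5] [ 399.1 -121.9    0. ]
   place carton 0.59 [397.6 216. ] [ 618.7 -194.4    0. ]
top gauge 0.9 [298. 224.] n 4519 ztop 5.0 top rect [array([606.2,  63.3]), array([214.9, 187.5]), np.float64(86.1)]
   place gauge 0.66 [331.8 226.1] [595.1 -24.1   0. ]
   place mat 0.85 [289.1 221.5] [609.2  85.6   0. ]
   place adapter 0.51 [326.4 273.9] [472.4  -7.7   0. ]
   place adapter 0.21 [332.  225.8] [595.9 -24.6   0. ]
top spool 0.72 [298. 164.] n 382 ztop 37.0 top rect [array([753.8,  56.3]), array([49.6, 50.3]), np.float64(33.8)]
top spool 0.72 [325. 274.] n 50 ztop 44.0 top rect [array([472.4,  -6.3]), array([14.7, 14.8]), np.float64(88.4)]
   place spool 0.68 [297.9 168.8] [751.1  61.8   0. ]
   place minibox 0.82 [280.7 278.3] [463.3 107.4   0. ]
top tape 0.8 [141. 280.] n 653 ztop 24.0 top rect [array([455.5, 432. 
[... 2737 characters left out ...]
9.4]), np.float64(17.5)]
{'time_s': 1.6, 'qpos': array([ 6.60039417e+01,  1.83126744e+01,  8.96380058e+01,  8.48586722e-04,
        7.20412731e+01, -1.14588233e+00]), 'qvel': array([ 0.02854124, -0.00304963,  0.04815028, -0.05923602,  0.00163648,
       -0.04846456]), 'effort': array([ 1.61432386e-04, -4.12341142e+01, -2.32231092e+01,  7.29002547e-02,
        3.75952665e-02, -1.25956188e-05]), 'ee_pos': array([223.2972935 , 529.91662562, 213.97490741]), 'ee_rot': array([ 1.79991939e+02, -6.46196843e-04,  1.57149562e+02]), 'force': array([-0.39548688,  0.48657521, -0.11884046]), 'torque': array([ 0.06519384, -0.03806627, -0.02655465]), 'gripper_force': 0.0, 'gripper_width': 91.07649387283786}
```

View pics/top0.png

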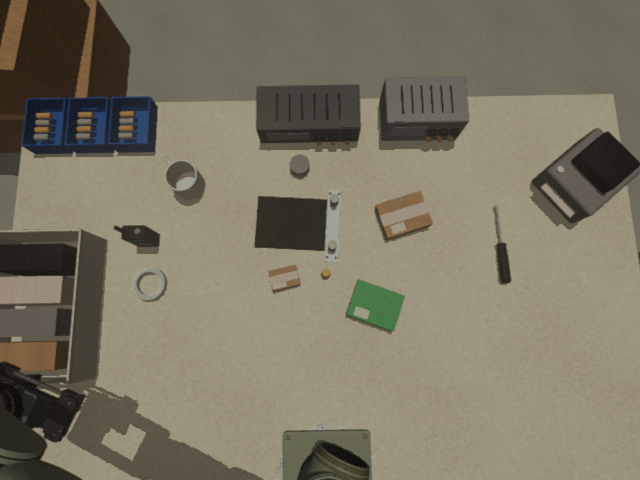

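View pics/scene0.png

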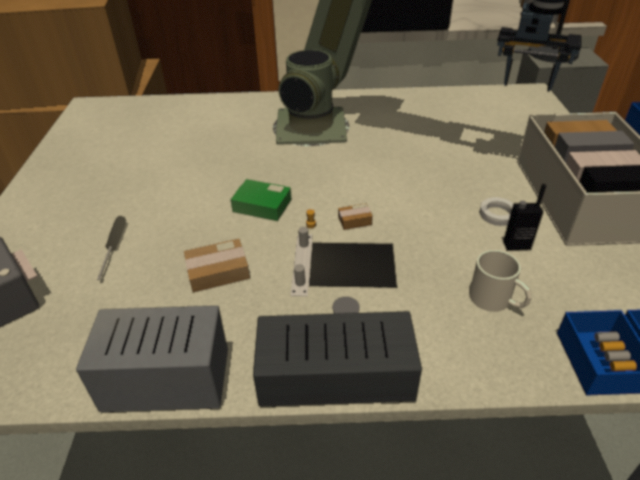

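The pictures show the candidates for the carton in the top view:
- The brown carton at (402,214), 121x90 mm.
- The green box at (377,305), the same size but the wrong colour.
- The small brown minibox at (284,277).

I choose (402,214). The posts are at (334,201) and (332,246), and the mat is centred near (291,223).

```bash
cat >> h.py <<'E'
def rect_top(P,m,zt,tol=7):
    q=P[m]; q=q[abs(q[:,2]-zt)<tol][:,:2].astype(np.float32); return cv2.minAreaRect(q),q
def look(cam="top"):
    im,d=optics.grab_frame(cam);return im,d,cloud(cam,d)
E
python3 - <<'E'
from h import *
im,d,P=look()
cv2.imwrite("pics/crop1.png",cv2.resize(im[140:320,240:450,::-1],None,fx=3.3,fy=3.3,interpolation=cv2.INTER_CUBIC))
# posts
m=np.zeros((480,640),bool);m[190:260,324:346]=1
z=P[...,2]
for r in((185,222),(230,262)):
    mm=np.zeros_like(m);mm[r[0]:r[1],322:346]=1;mm&=(z>38)&(d>0)
    q=P[mm];print("post",mm.sum(),q.mean(0).round(1),q[:,:2].min(0).round(1),q[:,:2].max(0).round(1))
# mat
g=im.max(2)
mm=np.zeros_like(m);mm[185:260,245:330]=1;mm&=g<60
n,l,s,_=cv2.connectedComponentsWithStats(mm.astype(np.uint8));k=1+s[1:,4].argmax()
uv=np.argwhere(l==k)[:,::-1]
q=np.array([world("top",p,0)[:2] for p in uv],np.float32);print("mat",cv2.minAreaRect(q))
# background height
print("bg z",np.median(z[300:340,180:240]),np.median(z[225:240,430:470]))
s=optics.silhouettes("top","carton")
for x in s:
    print(x["conf"],x["at"],rect_top(P,x["mask"]&(d>0),43)[0], im[x["mask"]].mean(0))
E
```

```text
post 60 [656.5 -31.   44.4] [646.7 -40.3] [666.  -20.1]
post 59 [539.1 -22.9  45.2] [528.1 -32.2] [548.5 -12.6]Traceback (most recent call last):
  File "<stdin>", line 15, in <module>
  File "h.py", line 4, in world
    c=optics.camera_info(cam);K=np.array(c["camera_matrix"]);R=np.array(c["R"]);t=np.array(c["t"]).ravel()
ValueError: time passes only in moves, steps and waits
```

View pics/crop1.png

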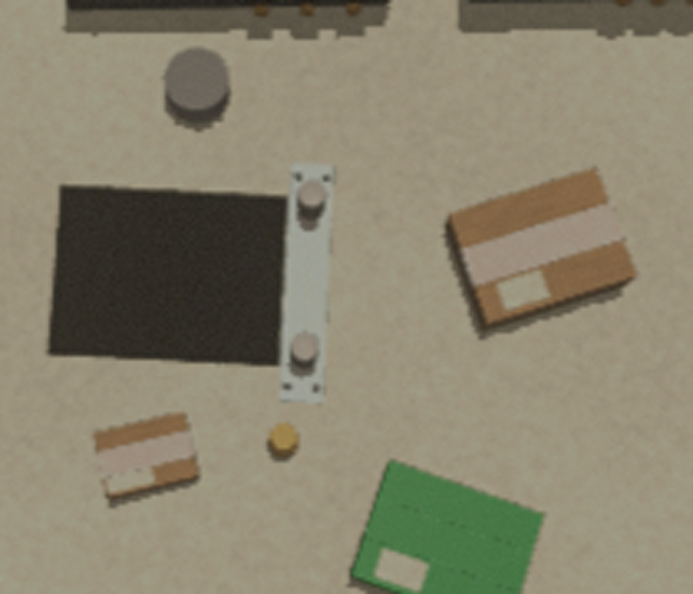

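The crop confirms it: the brown carton is right of the posts, with its near end about (465,270) in the crop, turned about 21° CCW relative to the gauge axis. In the gauge frame it is at about (-176, -30) mm. I'll push its far side first with two open fingers to square and centre it. After that I'll push from the rear.

>>> send_rows([
  [[0, 0, 0.0105, 0.1228, -0.1855, 0, -0.75], [0, 0, 0.0105, 0.1228, -0.1855, 0, -0.75], [0, 0, 0.0105, 0.1228, -0.1855, 0, -0.75], [0, 0, 0.0105, 0.1228, -0.1855, 0, -0.75], [0, 0, 0.0105, 0.1228, -0.1855, 0, -0.75], [0, 0, 0.0105, 0.1228, -0.1855, 0, -0.75], [0, 0, 0.0105, 0.1228, -0.1855, 0, -0.75], [0, 0, 0.0105, 0.1228, -0.1855, 0, -0.75], [0, 0, 0.0105, 0.1228, -0.1855, 0, -0.75], [0, 0, 0.0105, 0.1228, -0.1855, 0, -0.75]],
])

```text
time_s: 2.65
ee_pos: [469.7, 157.3, 214.2]
ee_rot: [180.0, 0.0, 166.6]
force: [0.7, 0.9, 0.1]
gripper_width: 79.9
gripper_force: 0.0
```

>>> send_rows([
  [[0, 0, 0.0105, 0.1228, -0.1855, 0, -0.75], [0, 0, 0.0105, 0.1228, -0.1855, 0, -0.75], [0, 0, 0.0105, 0.1228, -0.1855, 0, -0.75], [0, 0, 0.0105, 0.1228, -0.1855, 0, -0.75], [0, 0, 0.0105, 0.1228, -0.1855, 0, -0.75], [0, 0, 0.0105, 0.1228, -0.1855, 0, -0.75], [0, 0, 0.0105, 0.1228, -0.1855, 0, -0.75], [0, 0, 0.0105, 0.1228, -0.1855, 0, -0.75], [0, 0, 0.0105, 0.1228, -0.1855, 0, -0.75], [0, 0, 0.0105, 0.1228, -0.1855, 0, -0.75], [0, 0, 0, 0, 0, 0, -0.75], [0, 0, 0, 0, 0, 0, -0.75]],
])

```text
time_s: 3.85
ee_pos: [714.4, -212.8, 212.7]
ee_rot: [179.9, -0.1, 176.0]
force: [0.8, -0.0, 0.6]
gripper_width: 79.8
gripper_force: 0.0
```

>>> send_rows([
  [[0, 0, 0, 0, 0, -0.2, -0.75], [0, 0, 0, 0, 0, -0.2, -0.75], [0, 0, 0, 0, 0, -0.2, -0.75], [0, 0, 0, 0, 0, -0.2, -0.75], [0, 0, 0, 0, 0, -0.1, -0.75], [0, 0, 0, 0, 0, -0.1, -0.75], [0, 0, 0, 0, 0, 0, -0.75], [0, 0, 0, 0, 0, 0, -0.75]],
])

```text
time_s: 4.65
ee_pos: [714.4, -211.0, 14.9]
ee_rot: [180.0, 0.0, 176.1]
force: [0.7, -0.2, 0.2]
gripper_width: 79.9
gripper_force: 0.0
```

Run:
```python
from h import *
im,d,P=look("scene");cv2.imwrite("pics/s1.png",im[:,:,::-1])
```

```text
(no output)
```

View pics/s1.png

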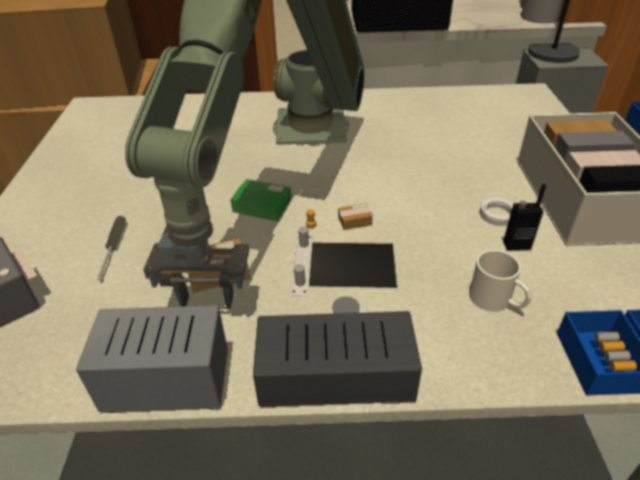

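The fingers are down at (182,297) and (228,298), on the far side of the carton and clear of the instruments. I'll push towards the robot along gauge +y.

>>> send_rows([
  [[0, 0, 0, -0.025, 0.0017, 0, -0.75], [0, 0, 0, -0.025, 0.0017, 0, -0.75], [0, 0, 0, -0.02, 0.0014, 0, -0.75], [0, 0, 0, -0.02, 0.0014, 0, -0.75], [0, 0, 0, -0.02, 0.0014, 0, -0.75], [0, 0, 0, -0.02, 0.0014, 0, -0.75], [0, 0, 0, -0.02, 0.0014, 0, -0.75], [0, 0, 0, -0.02, 0.0014, 0, -0.75], [0, 0, 0, -0.02, 0.0014, 0, -0.75], [0, 0, 0, -0.02, 0.0014, 0, -0.75], [0, 0, 0, -0.02, 0.0014, 0, -0.75], [0, 0, 0, -0.02, 0.0014, 0, -0.75]],
])

```text
time_s: 5.9
ee_pos: [664.2, -208.6, 14.0]
ee_rot: [180.0, 0.0, 176.0]
force: [1.3, -0.8, -0.6]
gripper_width: 80.2
gripper_force: 0.7
```

```bash
cat >> h.py <<'E'
O=np.array([597.8,-27.]);A=np.arctan2(117.4,8.1);GX=np.array([np.cos(A),np.sin(A)]);GY=np.array([-GX[1],GX[0]])
def g(p): p=np.asarray(p)[:2]-O; return np.round([p@GX,p@GY],1)
def carton(cam="top"):
    im,d,P=look(cam)
    for x in optics.silhouettes(cam,"carton"):
        m=x["mask"]; c=im[m].mean(0)
        if c[1]>c[0]: continue
        r,_=rect_top(P,m&(d>0),43)
        print(cam,round(x["conf"],2),m.sum(),"gauge",g(r[0]),"size",np.round(r[1],1),"yaw rel",round((r[2]-np.degrees(A)+45)%90-45,1))
E
python3 - <<'E'
from h import *
carton("top");carton("scene");s=env.state();print(g(s["ee_pos"]),s["force"])
E
```

```text
top 0.8 441 gauge [-1.266e+02  1.000e-01] size [89.2 39.5] yaw rel 11.4
scene 0.67 4808 gauge [-0.7  1.7] size [ 20.5 143.1] yaw rel -0.5
scene 0.58 983 gauge [-165.1  -14.9] size [ 78.8 119.8] yaw rel 12.5
[-176.3  -78.2] [-0.56908692 -0.41378123 -0.3772413 ]
```

>>> send_rows([
  [[0, 0, 0, -0.02, 0.0014, 0, -0.75], [0, 0, 0, -0.02, 0.0014, 0, -0.75], [0, 0, 0, -0.02, 0.0014, 0, -0.75], [0, 0, 0, -0.02, 0.0014, 0, -0.75], [0, 0, 0, 0, 0, 0, -0.75]],
])

```text
time_s: 6.6
ee_pos: [647.6, -207.4, 14.0]
ee_rot: [180.0, -0.1, 176.0]
force: [0.3, -0.1, 0.1]
gripper_width: 79.9
gripper_force: 0.0
```

Run:
```python
from h import *
carton("top");carton("scene");s=env.state();print(g(s["ee_pos"]),s["force"])
```

```text
top 0.69 555 gauge [-121.6    5.4] size [90.  41.6] yaw rel 4.6
scene 0.58 1121 gauge [-160.8   -0.4] size [ 83.8 119. ] yaw rel 5.9
[-176.5  -62.9] [ 0.36404691 -1.15529768 -0.35358729]
```

>>> send_rows([
  [[0, 0, 0, 0.05, -0.0035, 0, -0.75], [0, 0, 0, 0.05, -0.0035, 0, -0.75], [0, 0, 0, 0, 0, 0.2, -0.75], [0, 0, 0, 0, 0, 0.2, -0.75], [0, 0, 0, 0, 0, 0.1, -0.75]],
])

```text
time_s: 7.3
ee_pos: [671.3, -209.5, 117.9]
ee_rot: [-179.9, 0.4, 176.1]
force: [-0.3, 0.5, 0.4]
gripper_width: 79.6
gripper_force: 0.0
```

>>> send_rows([
  [[0, 0, -0.0909, -0.0398, -0.0345, 0, -0.23], [0, 0, -0.0909, -0.0398, -0.0345, 0, -0.23], [0, 0, -0.0909, -0.0398, -0.0345, 0, -0.23], [0, 0, -0.0909, -0.0398, -0.0345, 0, -0.23], [0, 0, -0.0909, -0.0398, -0.0345, 0, -0.23], [0, 0, -0.0909, -0.0398, -0.0345, 0, -0.23], [0, 0, -0.0909, -0.0398, -0.0345, 0, -0.23], [0, 0, -0.0909, -0.0398, -0.0345, 0, -0.23], [0, 0, -0.0909, -0.0398, -0.0345, 0, -0.23], [0, 0, -0.0909, -0.0398, -0.0345, 0, -0.23], [0, 0, -0.0909, -0.0398, -0.0345, 0, -0.23], [0, 0, 0, 0, 0, 0, -0.23]],
])

```text
time_s: 8.5
ee_pos: [581.1, -285.7, 114.1]
ee_rot: [180.0, 0.0, 86.0]
force: [0.6, -0.9, 0.3]
gripper_width: 56.2
gripper_force: 0.0
```

Run:
```python
from h import *
carton("top");carton("scene");s=env.state();print(g(s["ee_pos"]),s["ee_rot"],s["force"])
```

```text
top 0.86 1862 gauge [-161.4    2.6] size [ 90.8 120.8] yaw rel 4.9
top 0.19 36 gauge [-14.2 598.2] size [0. 0.] yaw rel 3.9
scene 0.93 2483 gauge [-162.6    5.6] size [ 96.2 121.5] yaw rel 4.6
scene 0.54 4860 gauge [-0.8  2.1] size [ 21.9 142.7] yaw rel 0.3
[-258.1   -1.7] [ 1.79965928e+02 -3.08096273e-03  8.61946238e+01] [ 0.38418322  0.56854065 -0.55598331]
```

>>> send_rows([
  [[0, 0, -0.011, -0.01, 0.0007, -0.1, -0.23], [0, 0, -0.011, -0.01, 0.0007, -0.1, -0.23], [0, 0, 0, 0, 0, -0.1, -0.23], [0, 0, 0, 0, 0, -0.1, -0.23], [0, 0, 0, 0, 0, -0.1, -0.23], [0, 0, 0, 0, 0, 0, -0.23]],
])

```text
time_s: 9.3
ee_pos: [575.5, -283.1, 11.1]
ee_rot: [-179.7, -0.1, 84.2]
force: [-0.6, 1.0, -0.2]
gripper_width: 55.9
gripper_force: 0.0
```

>>> send_rows([
  [[0, 0, 0, 0.0036, 0.0298, 0, -0.23], [0, 0, 0, 0.0036, 0.0298, 0, -0.23], [0, 0, 0, 0.0036, 0.0298, 0, -0.23], [0, 0, 0, 0.0036, 0.0298, 0, -0.23], [0, 0, 0, 0.0036, 0.0298, 0, -0.23], [0, 0, 0, 0.0036, 0.0298, 0, -0.23], [0, 0, 0, 0.0036, 0.0298, 0, -0.23], [0, 0, 0, 0.0036, 0.0298, 0, -0.23], [0, 0, 0, 0.0036, 0.0298, 0, -0.23], [0, 0, 0, 0.0036, 0.0298, 0, -0.23], [0, 0, 0, 0.0036, 0.0298, 0, -0.23], [0, 0, 0, 0.0036, 0.0298, 0, -0.23]],
])

```text
time_s: 10.5
ee_pos: [585.6, -212.5, 14.0]
ee_rot: [180.0, 0.0, 84.1]
force: [-0.7, -2.3, 2.0]
gripper_width: 56.0
gripper_force: 1.1
```

Run:
```python
from h import *
carton("top");carton("scene");s=env.state();print(g(s["ee_pos"]),s["ee_rot"],s["force"])
im,d,P=look();cv2.imwrite("pics/t2.png",cv2.resize(im[150:290,280:450,::-1],None,fx=4,fy=4,interpolation=cv2.INTER_CUBIC))
```

```text
top 0.86 1626 gauge [-103.2   -6.2] size [111.6  90.5] yaw rel -2.3
scene 0.91 2555 gauge [-108.    -3.6] size [121.1  94.6] yaw rel -1.4
scene 0.39 349 gauge [  92.1 -145. ] size [37.9 46.7] yaw rel 18.4
[-185.7   -0.3] [-1.79948733e+02 -5.01310917e-02  8.40871002e+01] [-0.02770946  0.77746456 -0.35403724]
```

View pics/t2.png

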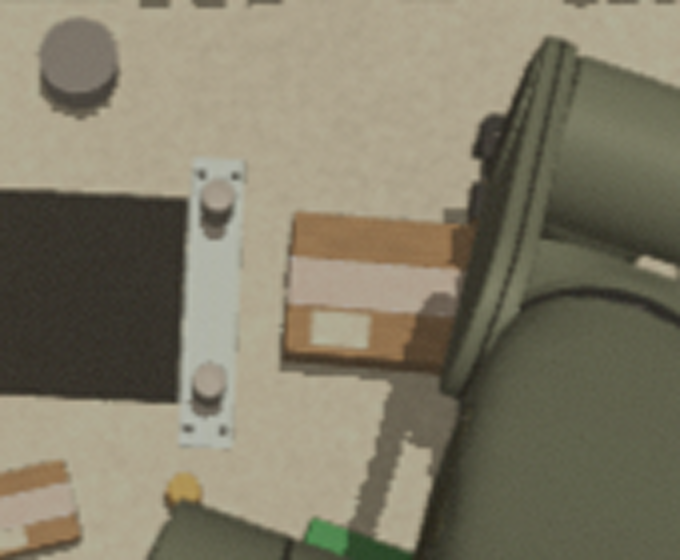

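The carton is now nearly square at about (-107, -6), but it drifted past the midline to the far side. It is only 6 mm off with about 35 mm left before the posts, so I'll repeat the precise side push here.

>>> send_rows([
  [[0, 0, 0, -0.0069, -0.0995, 0, -0.23], [0, 0, 0, 0, 0, 0.2, -0.23], [0, 0, 0, 0, 0, 0.2, -0.23], [0, 0, 0, 0, 0, 0.1, -0.23], [0, 0, 0, 0, 0, 0, -0.5]],
])

```text
time_s: 11.25
ee_pos: [586.1, -233.8, 117.5]
ee_rot: [179.6, 0.1, 84.1]
force: [1.2, -0.1, -0.1]
gripper_width: 61.2
gripper_force: 0.0
```

>>> send_rows([
  [[0, 0, 0.0929, 0.0459, 0.042, 0, -0.75], [0, 0, 0.0929, 0.0459, 0.042, 0, -0.75], [0, 0, 0.0929, 0.0459, 0.042, 0, -0.75], [0, 0, 0.0929, 0.0459, 0.042, 0, -0.75], [0, 0, 0.0929, 0.0459, 0.042, 0, -0.75], [0, 0, 0.0929, 0.0459, 0.042, 0, -0.75], [0, 0, 0.0929, 0.0459, 0.042, 0, -0.75], [0, 0, 0.0929, 0.0459, 0.042, 0, -0.75], [0, 0, 0.0929, 0.0459, 0.042, 0, -0.75], [0, 0, 0.0929, 0.0459, 0.042, 0, -0.75], [0, 0, 0.0929, 0.0459, 0.042, 0, -0.75], [0, 0, 0, 0, 0, 0, -0.75]],
])

```text
time_s: 12.45
ee_pos: [685.1, -139.2, 111.8]
ee_rot: [179.9, -0.1, 176.1]
force: [-0.2, -0.7, 0.2]
gripper_width: 80.0
gripper_force: 0.0
```

Run:
```python
from h import *
carton("top");carton("scene");s=env.state();print(g(s["ee_pos"]),s["ee_pos"],s["ee_rot"],s["force"])
```

```text
scene 0.61 2326 gauge [-108.1   -2.7] size [121.5  96.5] yaw rel -1.8
[-107.7  -94.1] [ 684.28592417 -140.90208519  113.1363357 ] [ 1.79989245e+02 -1.02589112e-01  1.75910531e+02] [-0.23742688 -0.45800169  1.14413007]
```

>>> send_rows([
  [[0, 0, 0, 0, 0, -0.1, -0.75], [0, 0, 0, 0, 0, -0.1, -0.75], [0, 0, 0, 0, 0, -0.1, -0.75], [0, 0, 0, 0, 0, -0.1, -0.75], [0, 0, 0, 0, 0, -0.1, -0.75], [0, 0, 0, 0, 0, 0, -0.75]],
])

```text
time_s: 13.25
ee_pos: [682.3, -140.6, 10.8]
ee_rot: [179.9, -0.4, 175.9]
force: [0.6, -0.8, -0.8]
gripper_width: 80.0
gripper_force: 0.0
```

>>> send_rows([
  [[0, 0, 0, -0.02, 0.0014, 0, -0.75], [0, 0, 0, -0.02, 0.0014, 0, -0.75], [0, 0, 0, -0.02, 0.0014, 0, -0.75], [0, 0, 0, -0.02, 0.0014, 0, -0.75], [0, 0, 0, -0.015, 0.001, 0, -0.75], [0, 0, 0, -0.015, 0.001, 0, -0.75], [0, 0, 0, -0.015, 0.001, 0, -0.75], [0, 0, 0, -0.015, 0.001, 0, -0.75], [0, 0, 0, -0.0125, 0.0009, 0, -0.75], [0, 0, 0, -0.0125, 0.0009, 0, -0.75], [0, 0, 0, 0, 0, 0, -0.75]],
])

```text
time_s: 14.35
ee_pos: [651.9, -138.3, 14.0]
ee_rot: [-180.0, -0.0, 176.1]
force: [0.5, 0.3, -0.5]
gripper_width: 79.5
gripper_force: 0.2
```

Run:
```python
from h import *
carton("top");carton("scene");s=env.state();print(g(s["ee_pos"]),s["ee_pos"],s["ee_rot"],s["force"])
```

```text
scene 0.68 1007 gauge [-107.7  -19.4] size [97.7 92.5] yaw rel 27.6
[-107.2  -61.6] [ 651.92028275 -138.23442293   13.82995364] [ 1.79994964e+02 -4.00747721e-02  1.76054586e+02] [-0.40810587 -0.05910614 -0.05893671]
```

>>> send_rows([
  [[0, 0, 0, 0.04, -0.0028, 0, -0.75], [0, 0, 0, 0.035, -0.0024, 0, -0.75], [0, 0, 0, 0, 0, 0.2, -0.75], [0, 0, 0, 0, 0, 0.2, -0.75], [0, 0, 0, 0, 0, 0.1, -0.75]],
])

```text
time_s: 15.05
ee_pos: [669.6, -139.7, 117.8]
ee_rot: [-180.0, 0.3, 176.1]
force: [0.6, -0.3, 0.6]
gripper_width: 79.7
gripper_force: 0.0
```

>>> send_rows([
  [[0, 0, -0.0909, -0.0382, -0.0464, 0, -0.23], [0, 0, -0.0909, -0.0382, -0.0464, 0, -0.23], [0, 0, -0.0909, -0.0382, -0.0464, 0, -0.23], [0, 0, -0.0909, -0.0382, -0.0464, 0, -0.23], [0, 0, -0.0909, -0.0382, -0.0464, 0, -0.23], [0, 0, -0.0909, -0.0382, -0.0464, 0, -0.23], [0, 0, -0.0909, -0.0382, -0.0464, 0, -0.23], [0, 0, -0.0909, -0.0382, -0.0464, 0, -0.23], [0, 0, -0.0909, -0.0382, -0.0464, 0, -0.23], [0, 0, -0.0909, -0.0382, -0.0464, 0, -0.23], [0, 0, -0.0909, -0.0382, -0.0464, 0, -0.23], [0, 0, 0, 0, 0, 0, -0.23]],
])

```text
time_s: 16.25
ee_pos: [583.0, -242.5, 114.0]
ee_rot: [-180.0, 0.0, 86.0]
force: [0.7, 0.8, -0.0]
gripper_width: 56.1
gripper_force: 0.0
```

Run:
```python
from h import *
carton("top");carton("scene");s=env.state();print(g(s["ee_pos"]),s["ee_pos"],s["ee_rot"],s["force"])
im,d,P=look();cv2.imwrite("pics/t3.png",cv2.resize(im[150:290,260:450,::-1],None,fx=4,fy=4,interpolation=cv2.INTER_CUBIC))
z=P[...,2]
for r in((185,222),(230,262)):
    mm=np.zeros(z.shape,bool);mm[r[0]:r[1],322:346]=1;mm&=(z>38)&(d>0);print(g(P[mm].mean(0)),mm.sum())
```

```text
top 0.91 1833 gauge [-108.5   -0.6] size [120.3  90.6] yaw rel 0.0
scene 0.92 2473 gauge [-109.6    1.5] size [120.9  94.6] yaw rel -0.4
scene 0.6 155 gauge [ 11.6 126.8] size [16.1 18.4] yaw rel 2.5
[-214.4   -0.7] [ 583.76668993 -240.96185393  113.94617983] [ 1.79974722e+02 -7.94524148e-03  8.62001961e+01] [ 1.31957038 -0.34234016 -1.43427237]
[ -0.  -58.6] 60
[ 0.5 59.1] 62
```

View pics/t3.png

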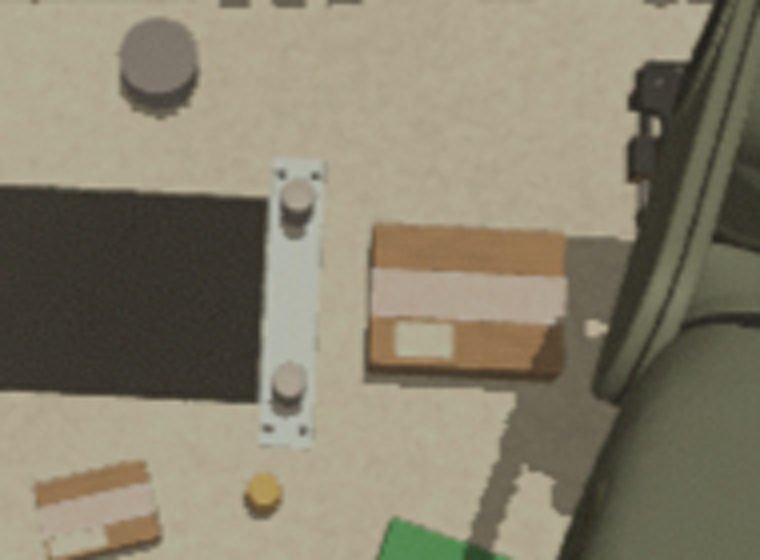

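The carton is centred (y about -0.6) and square (0.0°), with the posts at (297,195) and (288,380) in the crop. I'll push straight in.

>>> send_rows([
  [[0, 0, 0, 0, 0, -0.1, -0.23], [0, 0, 0, 0, 0, -0.1, -0.23], [0, 0, 0, 0, 0, -0.1, -0.23], [0, 0, 0, 0, 0, -0.1, -0.23], [0, 0, 0, 0, 0, -0.1, -0.23], [0, 0, 0, 0, 0, 0, -0.23]],
])

```text
time_s: 17.1
ee_pos: [581.5, -240.0, 11.2]
ee_rot: [-179.7, -0.1, 86.2]
force: [-0.7, 0.6, -0.4]
gripper_width: 56.1
gripper_force: 0.0
```

>>> send_rows([
  [[0, 0, 0, 0.0021, 0.0299, 0, -0.23], [0, 0, 0, 0.0021, 0.0299, 0, -0.23], [0, 0, 0, 0.0021, 0.0299, 0, -0.23], [0, 0, 0, 0.0021, 0.0299, 0, -0.23], [0, 0, 0, 0.0021, 0.0299, 0, -0.23], [0, 0, 0, 0.0021, 0.0299, 0, -0.23], [0, 0, 0, 0.0021, 0.0299, 0, -0.23], [0, 0, 0, 0.0021, 0.0299, 0, -0.23], [0, 0, 0, 0.0021, 0.0299, 0, -0.23], [0, 0, 0, 0.0021, 0.0299, 0, -0.23], [0, 0, 0, 0.0021, 0.0299, 0, -0.23], [0, 0, 0, 0, 0, 0, -0.23]],
])

```text
time_s: 18.3
ee_pos: [587.5, -174.3, 13.7]
ee_rot: [-180.0, -0.1, 86.1]
force: [-0.4, -0.3, -0.5]
gripper_width: 56.3
gripper_force: 0.0
```

Run:
```python
from h import *
carton("top");carton("scene");s=env.state();print(g(s["ee_pos"]),s["ee_pos"],s["ee_rot"],s["force"])
```

```text
top 0.9 1505 gauge [-60.9   0.2] size [104.   90.8] yaw rel -0.1
scene 0.8 2368 gauge [-69.6   1.9] size [119.6  93.6] yaw rel -0.6
scene 0.54 2758 gauge [378.7 -99.1] size [104.2  77.7] yaw rel 15.4
[-1.487e+02  1.000e-01] [ 587.43594207 -175.29146465   13.65390511] [-1.79957024e+02 -3.20204084e-02  8.60484739e+01] [ 0.33808994 -0.27682545 -0.15259409]
```

>>> send_rows([
  [[0, 0, 0, 0.0021, 0.0299, 0, -0.23], [0, 0, 0, 0.0021, 0.0299, 0, -0.23], [0, 0, 0, 0.0021, 0.0299, 0, -0.23], [0, 0, 0, 0.0021, 0.0299, 0, -0.23], [0, 0, 0, 0.0021, 0.0299, 0, -0.23], [0, 0, 0, 0.0021, 0.0299, 0, -0.23], [0, 0, 0, 0.0021, 0.0299, 0, -0.23], [0, 0, 0, 0.0021, 0.0299, 0, -0.23], [0, 0, 0, 0.0021, 0.0299, 0, -0.23], [0, 0, 0, 0.0021, 0.0299, 0, -0.23]],
])

```text
time_s: 19.5
ee_pos: [592.0, -115.2, 14.0]
ee_rot: [180.0, -0.0, 86.1]
force: [-0.5, -1.4, -0.3]
gripper_width: 56.0
gripper_force: 0.5
```

Run:
```python
from h import *
carton("top");carton("scene");s=env.state();print(g(s["ee_pos"]),s["ee_pos"],s["ee_rot"],s["force"])
```

```text
top 0.67 1245 gauge [ 5.9 -0. ] size [87.5 91.1] yaw rel -0.1
scene 0.86 2307 gauge [-7.4 -3.1] size [119.6 115.6] yaw rel -6.5
[-88.7  -0.4] [ 592.06336925 -115.47689577   14.07598529] [ 1.79983869e+02 -1.00471317e-02  8.60741746e+01] [-0.23095725 -0.09195126 -0.08258405]
```

>>> send_rows([
  [[0, 0, 0, 0.0021, 0.0299, 0, -0.23], [0, 0, 0, 0.0021, 0.0299, 0, -0.23], [0, 0, 0, 0.0021, 0.0299, 0, -0.23], [0, 0, 0, 0.0021, 0.0299, 0, -0.23], [0, 0, 0, 0.0021, 0.0299, 0, -0.23], [0, 0, 0, 0.0021, 0.0299, 0, -0.23], [0, 0, 0, 0.0021, 0.0299, 0, -0.23], [0, 0, 0, 0.0021, 0.0299, 0, -0.23], [0, 0, 0, 0.0021, 0.0299, 0, -0.23], [0, 0, 0, 0.0021, 0.0299, 0, -0.23]],
])

```text
time_s: 20.7
ee_pos: [596.3, -55.5, 14.1]
ee_rot: [180.0, 0.0, 86.1]
force: [-0.7, -2.6, 1.7]
gripper_width: 56.2
gripper_force: 1.1
```

Run:
```python
from h import *
carton("top");carton("scene");s=env.state();print(g(s["ee_pos"]),s["ee_pos"],s["ee_rot"],s["force"])
```

```text
top 0.95 961 gauge [76.4  1.1] size [66.8 87.2] yaw rel -0.1
scene 0.9 2179 gauge [49.8 -1.6] size [119.  114.4] yaw rel -0.4
[-28.5  -0. ] [595.87151895 -55.39323503  13.72165558] [-1.79963347e+02 -3.35833178e-02  8.60637983e+01] [-0.09712874  0.13614048  0.03980577]
```

>>> send_rows([
  [[0, 0, 0, 0.0021, 0.0299, 0, -0.23], [0, 0, 0, 0.0021, 0.0299, 0, -0.23], [0, 0, 0, 0.0021, 0.0299, 0, -0.23], [0, 0, 0, 0.0021, 0.0299, 0, -0.23], [0, 0, 0, 0.0021, 0.0299, 0, -0.23], [0, 0, 0, 0.0021, 0.0299, 0, -0.23], [0, 0, 0, 0.0021, 0.0299, 0, -0.23], [0, 0, 0, 0.0021, 0.0299, 0, -0.23], [0, 0, 0, 0.0014, 0.02, 0, -0.23], [0, 0, 0, 0.0014, 0.02, 0, -0.23], [0, 0, 0, 0.0014, 0.02, 0, -0.23], [0, 0, 0, 0, 0, 0, -0.23]],
])

```text
time_s: 22.1
ee_pos: [600.5, 4.5, 14.0]
ee_rot: [180.0, -0.0, 86.1]
force: [0.1, -0.5, 0.4]
gripper_width: 56.0
gripper_force: 0.0
```

>>> send_rows([
  [[0, 0, 0, -0.0021, -0.0299, 0, -0.23], [0, 0, 0, -0.0021, -0.0299, 0, -0.23], [0, 0, 0, 0, 0, 0, -0.23], [0, 0, 0, 0, 0, 0.1, -0.23], [0, 0, 0, 0, 0, 0.2, -0.23], [0, 0, 0, 0, 0, 0.2, -0.23], [0, 0, 0, 0, -0.2, 0.1, -0.23], [0, 0, 0, 0, -0.2, 0, -0.23], [0, 0, 0, 0, -0.2, 0, -0.23], [0, 0, 0, 0, -0.2, 0, -0.23], [0, 0, 0, 0, -0.2, 0, -0.23], [0, 0, 0, 0, 0, 0, -0.23]],
])

```text
time_s: 23.3
ee_pos: [599.2, -213.1, 133.9]
ee_rot: [179.9, 0.1, 85.8]
force: [-0.9, 0.3, 0.3]
gripper_width: 56.1
gripper_force: 0.0
```

Run:
```python
from h import *
carton("top");carton("scene");s=env.state();print(g(s["ee_pos"]),s["ee_pos"],s["force"],s["time_s"])
im,d,P=look();cv2.imwrite("pics/t4.png",cv2.resize(im[130:330,230:460,::-1],None,fx=3,fy=3,interpolation=cv2.INTER_CUBIC))
for n in("minibox","adapter","spool"):
  for x in optics.silhouettes("top",n)[:2]:
    q=P[x["mask"]&(d>0)];zt=np.percentile(q[:,2],90);print(n,x["conf"],rect_top(P,x["mask"]&(d>0),zt,6)[0])
```

```text
top 0.94 1773 gauge [1.102e+02 1.000e-01] size [120.6  90.6] yaw rel 0.3
scene 0.7 2470 gauge [108.8   1.6] size [120.3  94.5] yaw rel 0.5
[-179.8  -13.9] [ 599.28434479 -207.31588618  133.84821394] [-0.19159828  0.07064606  0.40259385] 23.5
minibox 0.57 ((462.77886962890625, 95.61122131347656), (48.858951568603516, 67.72535705566406), 12.251431465148926)
minibox 0.5 ((753.6029663085938, 56.53068161010742), (49.7359504699707, 50.149070739746094), 46.89399719238281)
spool 0.71 ((753.6029663085938, 56.53068161010742), (49.7359504699707, 50.149070739746094), 46.89399719238281)
```

View pics/t4.png

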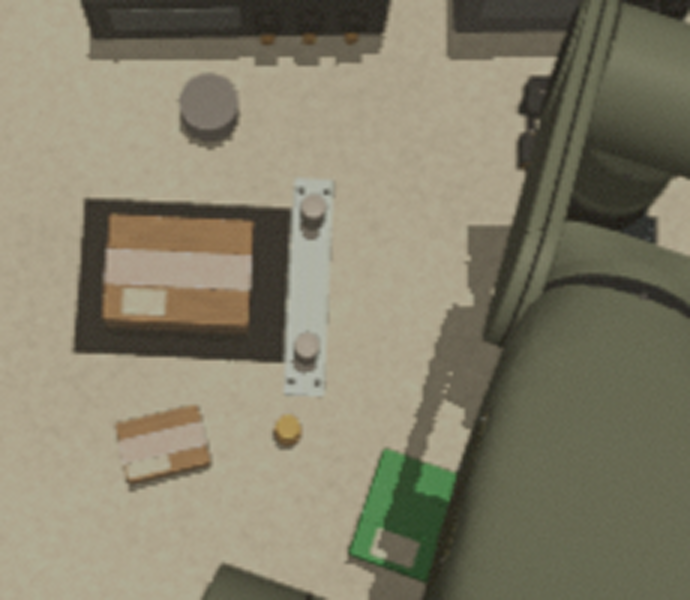

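The carton lies wholly on the mat at (178,270) in the crop, square to it. The bystanders are unmoved.

```bash
python3 -c "
from h import *
print(env.job_done())"
```

```text
the job is handed in; nothing more can be done
None
```

The larger carton fits the gauge: it went through the gap between the posts and now lies wholly on the mat, about 2 mm from its centre and square to within about 0.5°; nothing else appears to have moved, and the job is handed in.

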